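# Pop open the wide board test box

## Task

Two flat metal test boxes stand on the bench, each with a hinged cover held shut by a small black thumb latch on its front deck. Open the wider of the two: slide its thumb latch sideways to the left (as seen from the front of the box, the robot's side) until the cover is released and springs up by itself, and leave it standing open. Leave the narrower box latched and shut.

Things in the scene. Friction and masses are not known exactly. Their poses are not given: they have to be found in the camera images.
- wide_box: the WIDER aluminium test box, fixed. Origin under it on the bench; x = -105 (front) to +75 mm, y = -100 to +100 mm, 40 mm high, z up. The front 60 mm (to x = -45) is a flat deck, 40 mm high, that carries only the latch. Behind it lies the grey cover, 53 mm high, hinged at the back (x = 73.5, z = 46 mm); its front edge swings up and backwards, away from the deck.
- wide_thumb (a point): top centre of the wide box's thumb piece, 68 mm above the bench, axes as the box's; moves with the latch; at x = -76, y = 0 in the box's frame when closed. Upright black block, 14 (x) x 12 (y) mm, 24 mm above its low plate and rails (45 mm above the bench): pinch its 12 mm or push its side. A 10 mm wide steel tongue (top at 51 mm) runs from it to the cover. Deck free to both sides.
- wide_latch (a joint): slide of the wide box's latch, m: 0 = closed, grows as the thumb piece moves along the box's +y (left as seen from the front), end stop at 0.018. Starts between 0 and 0.002. The cover is released at about 0.010. Slides with about 1.5 to 2.5 N of friction and stays where it is left.
- wide_cover (a joint): angle of the wide box's cover, rad: 0 = shut, 1.25 = fully open at its stop. A light spring (about 1.5 N at the front edge) opens it by itself in about 1.5 s once the latch lets go, and holds it open.
- narrow_box: the NARROWER test box, a bystander: the same build, deck, latch and depth, but 120 mm wide (y = -60 to +60 mm). Fixed to the bench. Origin and axes as for the wide box.
- narrow_latch (a joint): slide of the narrow box's latch, m, 0 = closed; as for the wide box. To be left alone.
- narrow_cover (a joint): angle of the narrow box's cover, rad, 0 = shut. To be left shut.

How it is judged:
By the outcome, as a careful person would: the job done as asked, in the order asked, and still so for the second after the job is handed in, with the robot touching nothing.
It also fails if it takes over 32 s, if anything falls off the work surface, if the arm or the gripper's body presses on something with over 40 N, if the wrist force passes 120 N, or if a joint passes its speed limit or range.

## Robot

A 6-joint arm with a two-finger parallel gripper is mounted at the origin on a cart in front of the work surface, level with it; the furniture and walls round the work are solid. World frame = base frame: x ahead of the robot, y to its left, z up, the work surface at z = 0. Lengths are in m, angles in rad, forces in N, time in s.
With the tool pointing down it reaches from about 0.3 to 0.775 m from the base axis. Payload 14.6 kg.
Tool frame: the origin (TCP) lies at the very end of the fingers, on their centre line; the grasp point (between the pads) lies ctrl.grasp_offset behind it (ctrl.grasp_offset is the distance from the TCP to the grasp point, in m); z points along the fingers, y is the direction in which the jaws open and shut (so a half turn about z gives the same grasp; the last joint's range is limited). The gripper opens to 94 mm and grips with 3 to 60 N. Pads are 16 mm wide; open, the fingers measure 119 mm over their backs; the gripper's body (75 mm by 177 mm) begins 78 mm behind the grasp point.
Start: joints at [1.063, 0.3, 1.521, -0, 1.321, -0.067], TCP at [0.235, 0.497, 0.205] pointing down, gripper open.
Joint ranges: [-3.03, 3.03], [-0.79, 2.21], [0.23, 2.52], [-1.04, 4.18], [0, 3.07], [-2.55, 2.55]. Speed limits (rad/s): [2.22, 2.22, 2.57, 3.14, 3.14, 3.14].

## Interface

Orientations are given as [roll, pitch, yaw] about the fixed x, y, z axes, in that order (R = Rz(yaw) Ry(pitch) Rx(roll)).
In Python, from station import ctrl gives the robot as it stands. The module is installed in compiled form; this text tells all that it offers.
- The arm moves only by the tool carry_out, never from a script. Its argument "deltas" is a list of rows, each an object of numbers: "x", "y", "z": the shift along the tool's x, y, z in units of 0.02 m (1.0 is 0.02 m); "wx", "wy", "wz": the turn, a rotation vector about the tool's x, y, z in units of 0.08 rad (1.0 is 0.08 rad); "jaw": the opening in per cent of the stroke, from 0 (shut) to 100 (fully open). A call has 1 to 12 rows; each row shifts and turns the commanded pose from where the row before left it, along the tool's axes as they then stand; what a row does not reach is not made up. A row lasts 1/12 s, in which the tool goes at most 41.7 mm and 7.16 degrees, less where a joint would pass 70% of its speed; a pose out of reach is approached as far as the arm can. A call with a number of a shift or a turn outside -1 to 1 is refused whole. A call with a gripper value outside its range is refused whole. The fingers move at their own pace and stop on an object; "squeeze" is the grip in N (left out, the last holds). Time passes only in rows, so rows that do not move let the fingers close. It gives the time, the measured TCP pose, the force and the opening at its end, in the units of the state.
- ctrl.get_obs(): the state, without advancing time (a new reading comes with each control period).
- ctrl.camera(name): name is "scene" or "side" or "wrist"; returns the picture (400x640x3 uint8, blue, green, red); there is no depth.
- ctrl.camera_params(name): a dict with "mtx" (3x3 intrinsics, pixels), "origin" and "attitude" of the camera in the world. Camera axes: x right, y down, z forward; pixel columns grow to the right and rows downward; lengths in m; the calibration is good to about 2 mm. A picture is of the moment at which its call begins: read the wrist's pose just before it. camera_params takes no time and is no camera call; for the wrist camera it gives the pose at the moment of the call.
- ctrl.hand_in(): hands the job in, once; it reports no verdict.
Trained networks look in the newest picture that a camera, given by its name, has taken for a name from the list of things; names that differ only in an ending like _2 or _b are one class to them, and where a whole thing is asked for, a point or a joint stands for the part that bears it (a point fixed in the world has none). Each returns a list of dicts, best first, with "conf" (0 to 1); they miss things now and then, are a little off and sometimes report something else, mostly with a low value. They report only what shows in the picture. A call takes as long as a camera call.
- ctrl.boxes_of(camera, label): "rect" ([left, top, right, bottom] in pixels, round what is visible of it).
- ctrl.mark_of(camera, label): "position" ([row, column] in pixels: a listed point, or the origin of a listed thing).
The state is a dict: "time_s": time; "qpos": joint angles; "joint_vel": joint speeds; "tau": joint torques, N m; "ee_pos": TCP position; "eef_rot": TCP orientation; "force": force on the tool from outside, world axes, zero at the start; "moment": the same for the moment, N m; "grip_width": finger opening in m.
Only numpy, scipy, OpenCV 4.12 (cv2) and the standard library are available. Lean on these libraries where they do the work, as an engineer would, in place of code of your own. Each camera call takes 0.05 s, during which the arm holds its last target.

## Working session

There is one attempt and no reset: what is moved stays moved. The work goes in short steps, Python scripts to look and compute and a tool call to move; the robot and the scene stay as the last step left them, time stands still between calls to the robot, and variables do not carry over. Pictures are saved under pics/ and viewed, and the job is handed in when it is done.

Besides the shell and the picture viewer there is one more tool, called by a JSON object that holds its "method" and its "body". carry_out: Moves the arm, as the interface text tells. Its arguments: {"type":"object","properties":{"deltas":{"type":"array"},"squeeze":{"type":"number"}},"required":["deltas"]}

```bash
mkdir -p pics
cat > h.py <<'E'
import numpy as np, cv2
from station import ctrl
from scipy.spatial.transform import Rotation as Rn
def ray(cam,row,col,z):
    p=ctrl.camera_params(cam); K=np.array(p['mtx']); o=np.array(p['origin']); A=np.array(p['attitude'])
    R=A if A.shape==(3,3) else Rn.from_euler('xyz',A).as_matrix()
    d=R@np.linalg.solve(K,[col,row,1.]); return o+d*(z-o[2])/d[2]
E
python3 - <<'E'
from h import *
o=ctrl.get_obs(); print(o['time_s'],o['ee_pos'],o['eef_rot'],o['force'],ctrl.grasp_offset)
for c in ['scene','side']:
    im=ctrl.camera(c); cv2.imwrite(f'pics/{c}0.png',im); p=ctrl.camera_params(c); print(c,p)
    for l in ['wide_thumb','wide_box','narrow_box']:
        for m in ctrl.mark_of(c,l)[:3]: print(l,m, ray(c,*m['position'],0.068 if 'thumb' in l else 0))
    for l in ['wide_box','narrow_box']: print(l,ctrl.boxes_of(c,l)[:2])
print(ctrl.get_obs()['time_s'])
E
```

```text
0.0 [0.23453762 0.49719466 0.20488043] [-3.14040605e+00 -8.12815230e-05  2.70075534e+00] [-0.22401832 -0.43111424 -0.25131027] 0.0188
scene {'mtx': array([[443.22149217,   0.        , 316.85804002],
       [  0.        , 443.22149217, 196.37077807],
       [  0.        ,   0.        ,   1.        ]]), 'origin': array([ 0.20626687, -0.68028996,  0.55778689]), 'attitude': array([-2.13995694, -0.01931956, -0.46827563])}
wide_thumb {'position': [275.5, 322.3], 'conf': 0.89} [ 0.46191811 -0.21515966  0.068     ]
wide_box {'position': [294.6, 360.3], 'conf': 0.57} [ 0.53484213 -0.22198326  0.        ]
narrow_box {'position': [183.9, 284.9], 'conf': 0.88} [0.56434918 0.17633362 0.        ]
wide_box [{'rect': [288.6, 228.6, 434.1, 351.1], 'conf': 0.72}]
narrow_box [{'rect': [230.1, 149.9, 321.7, 205.0], 'conf': 0.76}]
side {'mtx': array([[465.62860584,   0.        , 321.30723016],
       [  0.        , 465.62860584, 194.17838804],
       [  0.        ,   0.        ,   1.        ]]), 'origin': array([ 0.15372772, -0.7985228 ,  0.42028031]), 'attitude': array([-1.9362546 , -0.02177683, -0.45132575])}
wide_box {'position': [281.5, 374.0], 'conf': 0.83} [ 0.54262642 -0.22296483  0.        ]
narrow_box {'position': [195.2, 290.2], 'conf': 0.58} [0.56603637 0.20961908 0.        ]
narrow_box {'position': [255.7, 328.6], 'conf': 0.55} [ 0.51271352 -0.11028973  0.        ]
wide_box [{'rect': [300.0, 226.4, 446.5, 323.2], 'conf': 0.65}]
narrow_box [{'rect': [241.2, 166.9, 334.5, 213.4], 'conf': 0.97}]
0.6
```

View pics/scene0.png

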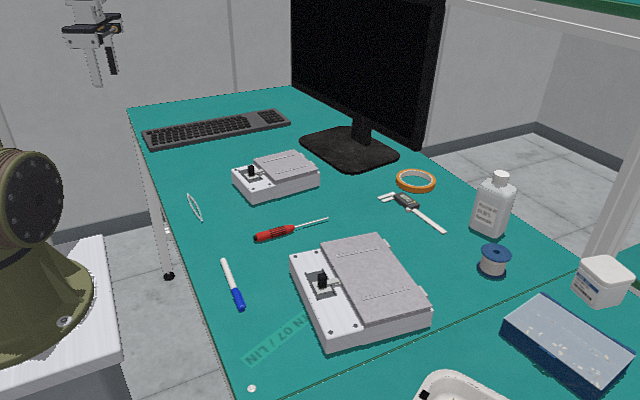

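View pics/side0.png

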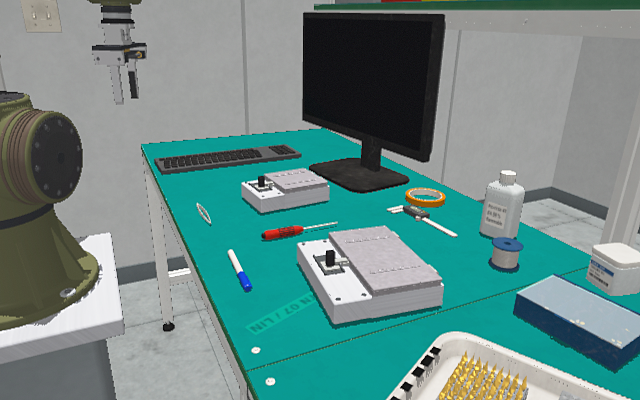

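The wide box is the nearer one (deck at scene col 290–345, rows 245–350) with its thumb top at about (row 275, col 322). The narrow box is further back, at about (row 170, col 270). I'll zoom in to get the corners and the yaw.

Run:
```python
import cv2
a=cv2.imread('pics/scene0.png')[220:360,270:450]; cv2.imwrite('pics/z1.png',cv2.resize(a,None,fx=4,fy=4,interpolation=cv2.INTER_CUBIC))
a=cv2.imread('pics/side0.png')[215:335,285:455]; cv2.imwrite('pics/z2.png',cv2.resize(a,None,fx=4,fy=4,interpolation=cv2.INTER_CUBIC))
```

```text
(no output)
```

View pics/z1.png

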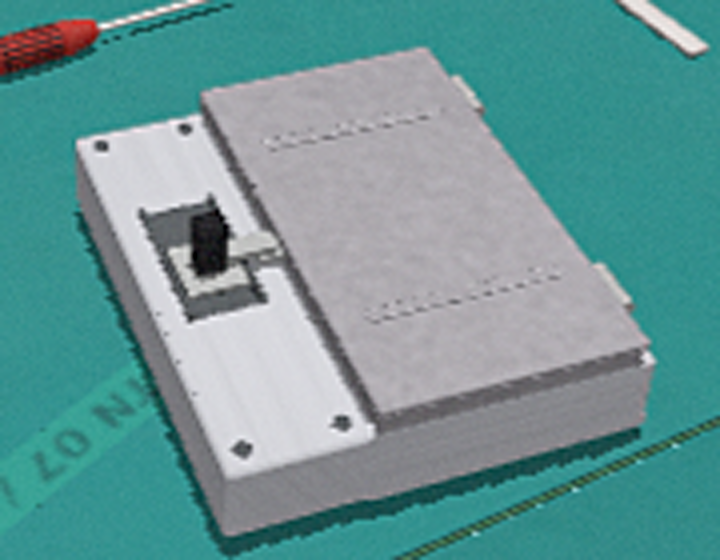

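View pics/z2.png

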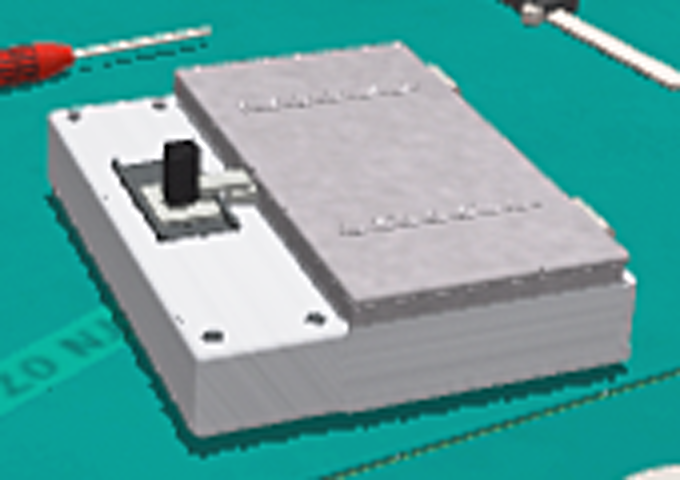

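Run:
```python
from h import *
from scipy.optimize import least_squares
P={'scene':[((-.105,.1,.04),(289.2,255.5)),((-.105,-.1,.04),(326.5,339.5)),((-.105,-.1,0),(326.5,353.7)),((-.045,-.1,.04),(363.7,328.2)),('t',(322.2,274))],
'side':[((-.105,.1,.04),(297.3,243.7)),((-.105,-.1,.04),(334.2,304.5)),((-.105,-.1,0),(334.2,324)),((-.045,-.1,.04),(372,297.5)),('t',(330.5,251.5))]}
def proj(c,X):
    p=ctrl.camera_params(c); R=Rn.from_euler('xyz',p['attitude']).as_matrix()
    q=np.array(p['mtx'])@(R.T@(X-p['origin'])); return q[:2]/q[2]
def f(v,cs=('scene','side')):
    r=[]
    for c in cs:
        for b,uv in P[c]:
            if b=='t': b=(-.076,v[3],.068)
            X=Rn.from_euler('z',v[2]).apply(b)+[v[0],v[1],0]
            r+=list(proj(c,X)-uv)
    return np.array(r)
for cs in [('scene','side'),('scene',),('side',)]:
    s=least_squares(lambda v:f(v,cs),[.535,-.222,0,0]); v=s.x
    th=Rn.from_euler('z',v[2]).apply([-.076,v[3],0])+[v[0],v[1],0]
    print(cs,v.round(4),np.degrees(v[2]),'thumb',th.round(4)); print(s.fun.round(1))
o=ctrl.get_obs(); print(o['eef_rot'],Rn.from_euler('xyz',o['eef_rot']).as_matrix().round(3))
```

```text
('scene', 'side') [ 0.5393 -0.2221 -0.1352  0.0007] -7.744673087350392 thumb [ 0.4641 -0.2112  0.    ]
[-0.9 -2.8 -0.1 -1.9 -0.9  1.9  0.6 -0.7  0.1 -0.4 -0.3 -1.3  0.2 -0.1
 -0.7  3.9  1.3  0.2  0.4  0.2]
('scene',) [ 0.539  -0.2234 -0.1349  0.0013] -7.729843306087163 thumb [ 0.4639 -0.2119  0.    ]
[-0.8 -2.4  0.2 -1.1 -0.7  2.6  0.9 -0.   0.2 -0.1]
('side',) [ 5.400e-01 -2.198e-01 -1.347e-01 -2.000e-04] -7.718732836879507 thumb [ 0.4647 -0.2098  0.    ]
[-0.4 -1.9 -0.  -1.1 -0.9  2.8  1.  -0.8  0.4 -0.3]
[-3.14156200e+00 -2.69970462e-05  2.70084460e+00] [[-0.904  0.427 -0.   ]
 [ 0.427  0.904 -0.   ]
 [ 0.    -0.    -1.   ]]
```

Both views agree: thumb at about (0.464, -0.211), box yaw about -0.135 rad. I'll turn the tool by -0.306 rad about its z, then travel x -16.1 and y -33.5 units at this height.

{"method": "carry_out", "body": {"deltas": [{"wz": -0.955, "jaw": 50}, {"wz": -0.955, "jaw": 50}, {"wz": -0.955, "jaw": 50}, {"wz": -0.955, "jaw": 50}, {"x": -0.46, "y": -0.958}, {"x": -0.46, "y": -0.958}, {"x": -0.46, "y": -0.958}, {"x": -0.46, "y": -0.958}, {"x": -0.46, "y": -0.958}, {"x": -0.46, "y": -0.958}, {"x": -0.46, "y": -0.958}, {"x": -0.46, "y": -0.958}]}}

```text
invalid input
```

{"method": "carry_out", "body": {"deltas": [{"x": -0.46, "y": -0.958}, {"x": -0.46, "y": -0.958}, {"x": -0.46, "y": -0.958}, {"x": -0.46, "y": -0.958}, {"x": -0.46, "y": -0.958}, {"x": -0.46, "y": -0.958}, {"x": -0.46, "y": -0.958}, {"x": -0.46, "y": -0.958}, {"x": -0.46, "y": -0.958}, {"x": -0.46, "y": -0.958}, {"x": -0.46, "y": -0.958}, {"x": -0.46, "y": -0.958}]}}

```text
invalid input
```

{"method": "carry_out", "body": {"deltas": [{"x": 0, "y": 0, "z": 0, "wx": 0, "wy": 0, "wz": -0.95, "jaw": 50}]}}

```text
time_s: 0.68
ee_pos: [0.2347, 0.4974, 0.2055]
eef_rot: [-3.142, 0.0, 2.776]
force: [0.3, -0.4, -0.4]
grip_width: 0.0904
```

Each row needs all the keys.

{"method": "carry_out", "body": {"deltas": [{"x": 0, "y": 0, "z": 0, "wx": 0, "wy": 0, "wz": -0.96, "jaw": 50}, {"x": 0, "y": 0, "z": 0, "wx": 0, "wy": 0, "wz": -0.96, "jaw": 50}, {"x": 0, "y": 0, "z": 0, "wx": 0, "wy": 0, "wz": -0.95, "jaw": 50}, {"x": -0.46, "y": -0.958, "z": 0, "wx": 0, "wy": 0, "wz": 0, "jaw": 50}, {"x": -0.46, "y": -0.958, "z": 0, "wx": 0, "wy": 0, "wz": 0, "jaw": 50}, {"x": -0.46, "y": -0.958, "z": 0, "wx": 0, "wy": 0, "wz": 0, "jaw": 50}, {"x": -0.46, "y": -0.958, "z": 0, "wx": 0, "wy": 0, "wz": 0, "jaw": 50}, {"x": -0.46, "y": -0.958, "z": 0, "wx": 0, "wy": 0, "wz": 0, "jaw": 50}, {"x": -0.46, "y": -0.958, "z": 0, "wx": 0, "wy": 0, "wz": 0, "jaw": 50}, {"x": -0.46, "y": -0.958, "z": 0, "wx": 0, "wy": 0, "wz": 0, "jaw": 50}, {"x": -0.46, "y": -0.958, "z": 0, "wx": 0, "wy": 0, "wz": 0, "jaw": 50}, {"x": -0.46, "y": -0.958, "z": 0, "wx": 0, "wy": 0, "wz": 0, "jaw": 50}]}}

```text
time_s: 1.68
ee_pos: [0.2936, 0.3144, 0.2055]
eef_rot: [3.141, 0.0, 3.007]
force: [0.5, 0.3, 0.4]
grip_width: 0.0472
```

{"method": "carry_out", "body": {"deltas": [{"x": -0.46, "y": -0.958, "z": 0, "wx": 0, "wy": 0, "wz": 0, "jaw": 50}, {"x": -0.46, "y": -0.958, "z": 0, "wx": 0, "wy": 0, "wz": 0, "jaw": 50}, {"x": -0.46, "y": -0.958, "z": 0, "wx": 0, "wy": 0, "wz": 0, "jaw": 50}, {"x": -0.46, "y": -0.958, "z": 0, "wx": 0, "wy": 0, "wz": 0, "jaw": 50}, {"x": -0.46, "y": -0.958, "z": 0, "wx": 0, "wy": 0, "wz": 0, "jaw": 50}, {"x": -0.46, "y": -0.958, "z": 0, "wx": 0, "wy": 0, "wz": 0, "jaw": 50}, {"x": -0.46, "y": -0.958, "z": 0, "wx": 0, "wy": 0, "wz": 0, "jaw": 50}, {"x": -0.46, "y": -0.958, "z": 0, "wx": 0, "wy": 0, "wz": 0, "jaw": 50}, {"x": -0.46, "y": -0.958, "z": 0, "wx": 0, "wy": 0, "wz": 0, "jaw": 50}, {"x": -0.46, "y": -0.958, "z": 0, "wx": 0, "wy": 0, "wz": 0, "jaw": 50}, {"x": -0.46, "y": -0.958, "z": 0, "wx": 0, "wy": 0, "wz": 0, "jaw": 50}, {"x": -0.46, "y": -0.958, "z": 0, "wx": 0, "wy": 0, "wz": 0, "jaw": 50}]}}

```text
time_s: 2.68
ee_pos: [0.3721, 0.0716, 0.2056]
eef_rot: [3.141, 0.0, 3.006]
force: [-0.1, -0.5, 0.2]
grip_width: 0.0468
```

{"method": "carry_out", "body": {"deltas": [{"x": -0.46, "y": -0.958, "z": 0, "wx": 0, "wy": 0, "wz": 0, "jaw": 50}, {"x": -0.46, "y": -0.958, "z": 0, "wx": 0, "wy": 0, "wz": 0, "jaw": 50}, {"x": -0.46, "y": -0.958, "z": 0, "wx": 0, "wy": 0, "wz": 0, "jaw": 50}, {"x": -0.46, "y": -0.958, "z": 0, "wx": 0, "wy": 0, "wz": 0, "jaw": 50}, {"x": -0.46, "y": -0.958, "z": 0, "wx": 0, "wy": 0, "wz": 0, "jaw": 50}, {"x": -0.46, "y": -0.958, "z": 0, "wx": 0, "wy": 0, "wz": 0, "jaw": 50}, {"x": -0.46, "y": -0.958, "z": 0, "wx": 0, "wy": 0, "wz": 0, "jaw": 50}, {"x": -0.46, "y": -0.958, "z": 0, "wx": 0, "wy": 0, "wz": 0, "jaw": 50}, {"x": -0.46, "y": -0.958, "z": 0, "wx": 0, "wy": 0, "wz": 0, "jaw": 50}, {"x": -0.46, "y": -0.958, "z": 0, "wx": 0, "wy": 0, "wz": 0, "jaw": 50}, {"x": -0.46, "y": -0.958, "z": 0, "wx": 0, "wy": 0, "wz": 0, "jaw": 50}, {"x": -0.46, "y": -0.958, "z": 0, "wx": 0, "wy": 0, "wz": 0, "jaw": 50}]}}

```text
time_s: 3.68
ee_pos: [0.4505, -0.1711, 0.2055]
eef_rot: [-3.142, 0.0, 3.006]
force: [0.7, 0.9, 0.2]
grip_width: 0.0472
```

{"method": "carry_out", "body": {"deltas": [{"x": -0.46, "y": -0.958, "z": 0.5, "wx": 0, "wy": 0, "wz": 0, "jaw": 50}, {"x": -0.46, "y": -0.958, "z": 0.5, "wx": 0, "wy": 0, "wz": 0, "jaw": 50}, {"x": 0, "y": 0, "z": 1, "wx": 0, "wy": 0, "wz": 0, "jaw": 50}, {"x": 0, "y": 0, "z": 1, "wx": 0, "wy": 0, "wz": 0, "jaw": 50}, {"x": 0, "y": 0, "z": 0, "wx": 0, "wy": 0, "wz": 0, "jaw": 50}, {"x": 0, "y": 0, "z": 0, "wx": 0, "wy": 0, "wz": 0, "jaw": 50}]}}

```text
time_s: 4.18
ee_pos: [0.4631, -0.2103, 0.1454]
eef_rot: [3.141, -0.001, 3.006]
force: [0.2, 0.2, 0.7]
grip_width: 0.0472
```

Run:
```python
from h import *
o=ctrl.get_obs(); print(o['time_s'],o['ee_pos'],o['eef_rot'],o['force'])
cp=ctrl.camera_params('wrist'); print(cp)
im=ctrl.camera('wrist'); cv2.imwrite('pics/w1.png',im)
for m in ctrl.mark_of('wrist','wide_thumb'): print(m,ray('wrist',*m['position'],.068))
cv2.imwrite('pics/s1.png',ctrl.camera('scene'))
for m in ctrl.mark_of('scene','wide_thumb'): print(m,ray('scene',*m['position'],.068))
```

```text
4.1833 [ 0.46308973 -0.21033713  0.1453506 ] [ 3.14108288e+00 -1.38359093e-03  3.00638561e+00] [0.20890646 0.16588959 0.68400056]
{'mtx': array([[312.8546175 ,   0.        , 318.90436011],
       [  0.        , 312.8546175 , 194.30646797],
       [  0.        ,   0.        ,   1.        ]]), 'origin': array([ 0.39179078, -0.20041813,  0.32425382]), 'attitude': array([ 2.89142127e+00, -1.03014962e-03,  1.43495112e+00])}
{'position': [202.6, 320.3], 'conf': 0.75} [ 0.46545399 -0.20924734  0.068     ]
{'position': [275.9, 320.9], 'conf': 0.75} [ 0.45946613 -0.21501409  0.068     ]
```

View pics/w1.png

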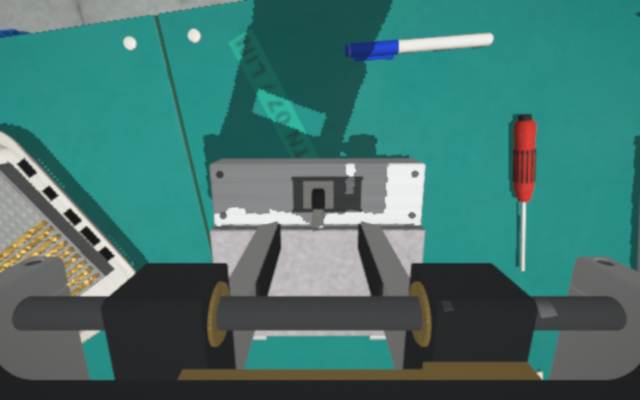

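View pics/s1.png

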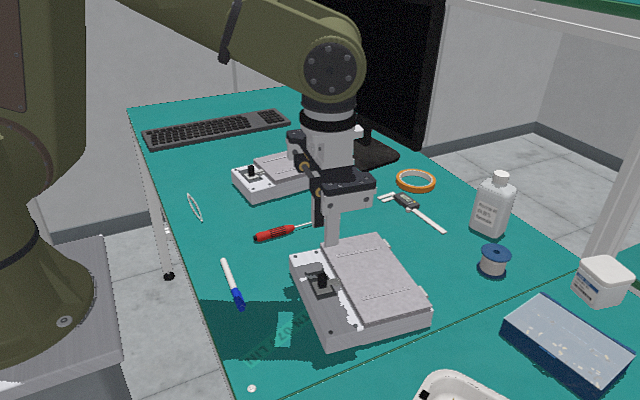

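The wrist view shows the thumb centred between the fingers (row 197, col 318) with the box square to the image. It gives (0.4655, -0.209), within 2.5 mm of the TCP. Next I descend to about 0.051 and pinch.

{"method": "carry_out", "body": {"deltas": [{"x": -0.07, "y": 0, "z": 0.8, "wx": 0, "wy": 0, "wz": 0, "jaw": 50}, {"x": 0, "y": 0, "z": 0.9, "wx": 0, "wy": 0, "wz": 0, "jaw": 50}, {"x": 0, "y": 0, "z": 0.9, "wx": 0, "wy": 0, "wz": 0, "jaw": 50}, {"x": 0, "y": 0, "z": 0.7, "wx": 0, "wy": 0, "wz": 0, "jaw": 50}, {"x": 0, "y": 0, "z": 0.6, "wx": 0, "wy": 0, "wz": 0, "jaw": 50}, {"x": 0, "y": 0, "z": 0.5, "wx": 0, "wy": 0, "wz": 0, "jaw": 50}, {"x": 0, "y": 0, "z": 0.25, "wx": 0, "wy": 0, "wz": 0, "jaw": 50}, {"x": 0, "y": 0, "z": 0, "wx": 0, "wy": 0, "wz": 0, "jaw": 50}, {"x": 0, "y": 0, "z": 0, "wx": 0, "wy": 0, "wz": 0, "jaw": 50}], "squeeze": 10}}

```text
time_s: 5.13
ee_pos: [0.465, -0.2108, 0.053]
eef_rot: [-3.141, 0.001, 3.007]
force: [0.1, -0.5, 0.7]
grip_width: 0.0472
```

Run:
```python
from h import *
o=ctrl.get_obs(); print(o['time_s'],o['ee_pos'],o['force'])
a=ctrl.camera('wrist')[140:260,200:440]; b=ctrl.camera('side')[180:340,260:460]
cv2.imwrite('pics/w2.png',cv2.resize(a,None,fx=3,fy=3)); cv2.imwrite('pics/sd2.png',cv2.resize(b,None,fx=3,fy=3))
```

```text
5.1333 [ 0.46501204 -0.21076001  0.05298855] [ 0.06079583 -0.51153565  0.65898889]
```

View pics/w2.png

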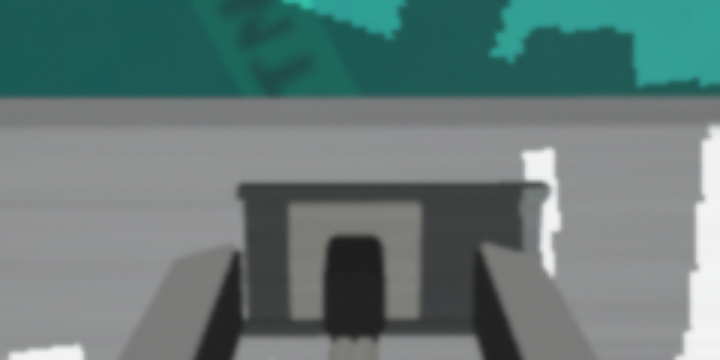

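View pics/sd2.png

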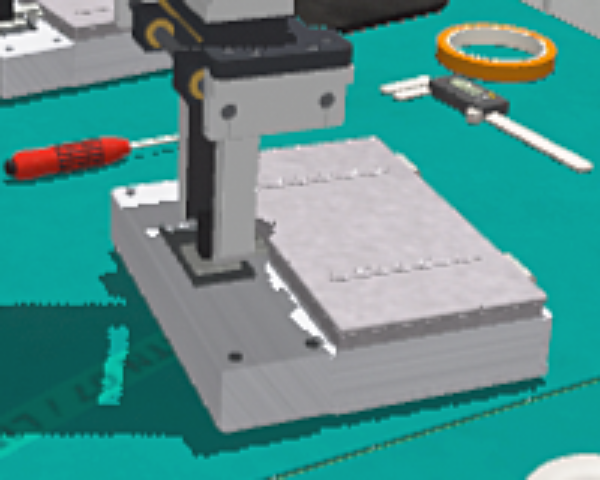

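The fingers straddle the thumb block, roughly centred and clear of the plate, so I'm closing.

{"method": "carry_out", "body": {"deltas": [{"x": 0, "y": 0, "z": 0, "wx": 0, "wy": 0, "wz": 0, "jaw": 8}, {"x": 0, "y": 0, "z": 0, "wx": 0, "wy": 0, "wz": 0, "jaw": 8}, {"x": 0, "y": 0, "z": 0, "wx": 0, "wy": 0, "wz": 0, "jaw": 8}, {"x": 0, "y": 0, "z": 0, "wx": 0, "wy": 0, "wz": 0, "jaw": 8}, {"x": 0, "y": 0, "z": 0, "wx": 0, "wy": 0, "wz": 0, "jaw": 8}, {"x": 0, "y": 0, "z": 0, "wx": 0, "wy": 0, "wz": 0, "jaw": 8}, {"x": 0, "y": 0, "z": 0, "wx": 0, "wy": 0, "wz": 0, "jaw": 8}, {"x": 0, "y": 0, "z": 0, "wx": 0, "wy": 0, "wz": 0, "jaw": 8}], "squeeze": 10}}

```text
time_s: 5.9
ee_pos: [0.4648, -0.2107, 0.0525]
eef_rot: [-3.141, 0.0, 3.006]
force: [0.1, -0.5, 0.6]
grip_width: 0.0117
```

Gripped at about 12 mm. Now I slide +15 mm along the tool's y, which is the box's +y.

{"method": "carry_out", "body": {"deltas": [{"x": 0, "y": 0.13, "z": 0, "wx": 0, "wy": 0, "wz": 0, "jaw": 8}, {"x": 0, "y": 0.13, "z": 0, "wx": 0, "wy": 0, "wz": 0, "jaw": 8}, {"x": 0, "y": 0.13, "z": 0, "wx": 0, "wy": 0, "wz": 0, "jaw": 8}, {"x": 0, "y": 0.12, "z": 0, "wx": 0, "wy": 0, "wz": 0, "jaw": 8}, {"x": 0, "y": 0.12, "z": 0, "wx": 0, "wy": 0, "wz": 0, "jaw": 8}, {"x": 0, "y": 0.12, "z": 0, "wx": 0, "wy": 0, "wz": 0, "jaw": 8}, {"x": 0, "y": 0, "z": 0, "wx": 0, "wy": 0, "wz": 0, "jaw": 8}, {"x": 0, "y": 0, "z": 0, "wx": 0, "wy": 0, "wz": 0, "jaw": 8}]}}

```text
time_s: 6.57
ee_pos: [0.4668, -0.1954, 0.0525]
eef_rot: [3.141, -0.0, 3.007]
force: [-0.7, 1.0, 2.3]
grip_width: 0.012
```

Run:
```python
from h import *
o=ctrl.get_obs(); print(o['time_s'],o['ee_pos'],o['force'],o['grip_width'])
b=ctrl.camera('side')[180:340,260:460]
cv2.imwrite('pics/sd3.png',cv2.resize(b,None,fx=3,fy=3))
```

```text
6.5667 [ 0.46679849 -0.19538061  0.05249244] [-0.712255    1.02205889  2.32812176] 0.012043089800220466
```

View pics/sd3.png

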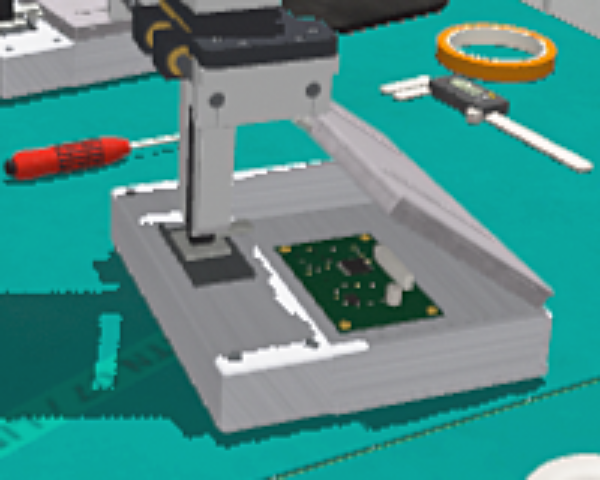

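The cover has been released and is rising, with the board visible underneath. I'll let it finish while holding still, then open the jaws.

{"method": "carry_out", "body": {"deltas": [{"x": 0, "y": 0, "z": 0, "wx": 0, "wy": 0, "wz": 0, "jaw": 8}, {"x": 0, "y": 0, "z": 0, "wx": 0, "wy": 0, "wz": 0, "jaw": 8}, {"x": 0, "y": 0, "z": 0, "wx": 0, "wy": 0, "wz": 0, "jaw": 8}, {"x": 0, "y": 0, "z": 0, "wx": 0, "wy": 0, "wz": 0, "jaw": 8}, {"x": 0, "y": 0, "z": 0, "wx": 0, "wy": 0, "wz": 0, "jaw": 8}, {"x": 0, "y": 0, "z": 0, "wx": 0, "wy": 0, "wz": 0, "jaw": 8}, {"x": 0, "y": 0, "z": 0, "wx": 0, "wy": 0, "wz": 0, "jaw": 45}, {"x": 0, "y": 0, "z": 0, "wx": 0, "wy": 0, "wz": 0, "jaw": 45}, {"x": 0, "y": 0, "z": 0, "wx": 0, "wy": 0, "wz": 0, "jaw": 45}, {"x": 0, "y": 0, "z": 0, "wx": 0, "wy": 0, "wz": 0, "jaw": 45}, {"x": 0, "y": 0, "z": 0, "wx": 0, "wy": 0, "wz": 0, "jaw": 45}]}}

```text
time_s: 7.53
ee_pos: [0.4667, -0.1958, 0.0524]
eef_rot: [-3.142, -0.0, 3.006]
force: [-0.2, -0.6, -0.1]
grip_width: 0.0409
```

Run:
```python
from h import *
o=ctrl.get_obs(); print(o['time_s'],o['ee_pos'],o['force'],o['grip_width'])
b=ctrl.camera('side')[140:340,240:480]
cv2.imwrite('pics/sd4.png',cv2.resize(b,None,fx=3,fy=3))
```

```text
7.5333 [ 0.46672369 -0.19582728  0.0523825 ] [-0.183175   -0.59686277 -0.09076884] 0.0408563526026921
```

View pics/sd4.png

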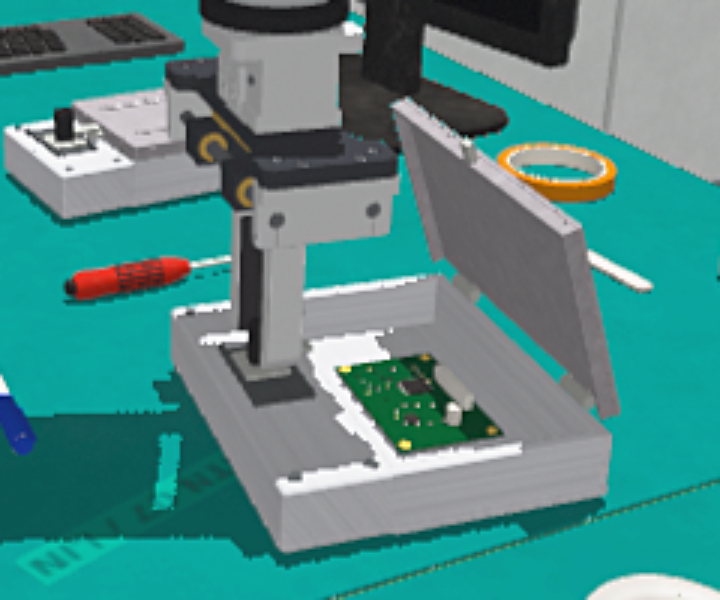

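The cover stands open behind the gripper and the jaws are open. I'm retreating straight up, then back towards the robot.

{"method": "carry_out", "body": {"deltas": [{"x": 0, "y": 0, "z": -0.4, "wx": 0, "wy": 0, "wz": 0, "jaw": 45}, {"x": 0, "y": 0, "z": -0.8, "wx": 0, "wy": 0, "wz": 0, "jaw": 45}, {"x": 0.3, "y": 0, "z": -1, "wx": 0, "wy": 0, "wz": 0, "jaw": 45}, {"x": 0.6, "y": 0, "z": -1, "wx": 0, "wy": 0, "wz": 0, "jaw": 45}, {"x": 0.8, "y": 0, "z": -1, "wx": 0, "wy": 0, "wz": 0, "jaw": 45}, {"x": 0.8, "y": 0, "z": -1, "wx": 0, "wy": 0, "wz": 0, "jaw": 45}, {"x": 0.8, "y": 0, "z": -1, "wx": 0, "wy": 0, "wz": 0, "jaw": 45}, {"x": 0.5, "y": 0, "z": -0.5, "wx": 0, "wy": 0, "wz": 0, "jaw": 45}, {"x": 0, "y": 0, "z": 0, "wx": 0, "wy": 0, "wz": 0, "jaw": 45}, {"x": 0, "y": 0, "z": 0, "wx": 0, "wy": 0, "wz": 0, "jaw": 45}, {"x": 0, "y": 0, "z": 0, "wx": 0, "wy": 0, "wz": 0, "jaw": 45}]}}

```text
time_s: 8.5
ee_pos: [0.3917, -0.1855, 0.1859]
eef_rot: [3.141, -0.0, 3.006]
force: [0.2, -0.5, -0.2]
grip_width: 0.0423
```

Run:
```python
from h import *
o=ctrl.get_obs(); print(o['time_s'],o['ee_pos'],o['force'],o['grip_width'],abs(o['joint_vel']).max())
cv2.imwrite('pics/sd5.png',ctrl.camera('side'));
cv2.imwrite('pics/sc5.png',ctrl.camera('scene')); print(ctrl.mark_of('scene','wide_thumb'),[ray('scene',*m['position'],.068) for m in ctrl.mark_of('scene','wide_thumb')])
```

```text
8.5 [ 0.39166374 -0.18551819  0.18594313] [ 0.24259883 -0.50681084 -0.21675056] 0.04231598111127122 0.018177805377084803
[{'position': [269.4, 317.8], 'conf': 0.51}] [array([ 0.4619451 , -0.19916766,  0.068     ])]
```

View pics/sd5.png

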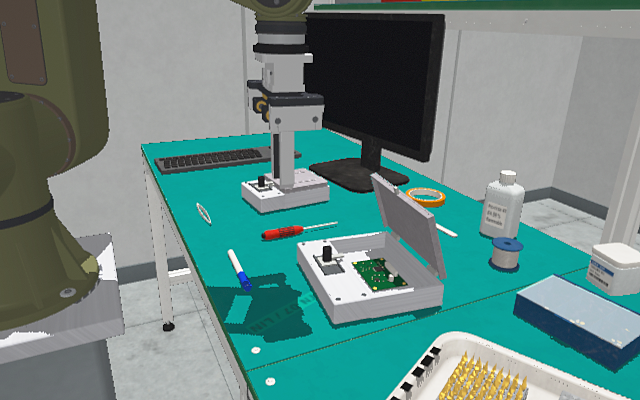

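View pics/sc5.png

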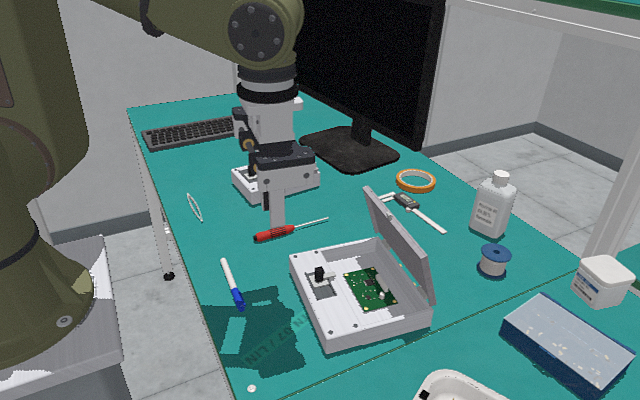

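Both views show the wide cover standing open at about 70°, the wide latch moved about 15 mm left, and the narrow box still shut. The gripper is clear, so I'm handing in.

```bash
python3 -c "
from station import ctrl
print(ctrl.hand_in())"
```

```text
the job is handed in; nothing more can be done
None
```

I opened the wider box and handed the job in at about 8.7 s, well under the 32 s limit. I pinched its thumb latch and slid it about 15 mm to the left. The cover sprang up on its own, then I released the latch and backed the gripper away.

**Last checks:**
- **Wide box:** the scene and side pictures both show the cover standing open at about 70° by eye.
- **Latch position:** the network put the thumb piece about 16 mm left of where it started, though with a low confidence of 0.51. That agrees with the arm's own movement of about 15 mm.
- **Narrow box:** it still looks latched and shut. I never went near it below 0.18 m, but in the final pictures the gripper hid part of it.
- **Forces:** the readings at the end of each move stayed under 3 N, and the gripper was touching nothing at hand-in.

My first two move calls were refused because their rows left out some keys; nothing moved. No check failed. The corner fit used to find the wide box was up to 4 pixels off in places, but the wrist camera agreed with it to about 2 mm.

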